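# Proof-stroke a spring in the leaning spring tester

## Robot

A 6-joint arm with a two-finger parallel gripper is mounted at the origin on a cart in front of the work surface, level with it; the furniture and walls round the work are solid. World frame = base frame: x ahead of the robot, y to its left, z up, the work surface at z = 0. Lengths are in m, angles in rad, forces in N, time in s.
With the tool pointing down it reaches from about 0.25 to 0.725 m from the base axis. Payload 4 kg.
Tool frame: the origin (TCP) lies midway between the tips of the shut fingers; the grasp point (between the pads) lies bot.pinch_z behind it (bot.pinch_z is the distance from the TCP to the grasp point, in m); z points along the fingers, y is the line along which they close (so a half turn about z gives the same grasp; the last joint's range is limited). The gripper opens to 85 mm and grips with 20 to 120 N. Pads are 22 mm wide; open, the fingers measure 114 mm over their backs; the gripper's body (76 mm by 85 mm) begins 54 mm behind the grasp point. The pads swing forward as they close: fully open they stand 13 mm farther back than shut.
Start: joints at [-1.299, 0.241, 0.005, 1.335, 0, 1.571], TCP at [0.134, -0.482, 0.231] pointing down, gripper open.
Joint ranges: [-2.72, 2.72], [-1.05, 1.87], [-1.09, 1.28], [-1.99, 2.15], [-1.42, 1.44], [-3.14, 3.14]. Speed limits (rad/s): [2.79, 2.79, 3.14, 3.14, 3.14, 3.14].

## Interface

Orientations are given as a unit quaternion [x, y, z, w].
In Python, from workcell import bot gives the robot as it stands.
- The arm moves only by the tool jog_arm, called after ">>>" as name(argument=value, ...) on one line, values as JSON. Schema: {"type":"object","properties":{"rows":{"type":"array","items":{"type":"number"},"minItems":7,"maxItems":70},"only":{"type":"string"},"quiet":{"type":"boolean"},"lines":{"type":"string"}},"required":["rows"],"additionalProperties":false}. rows is one flat list of numbers that holds 1 to 10 rows one after another, with no inner brackets; each row has 7 numbers: a rotation vector rx, ry, rz in a scale on which 1.0 is 2 rad, then dx, dy, dz in fractions of the full range, 1 being 60 cm, then the finger opening in m; each row is the pose to reach, as a shift and turn from the pose commanded when the call began, along the tool's axes at that moment; what a row does not reach only later rows make up. A row lasts 1/8 s, in which the tool goes at most 0.0625 m and 0.188 rad, less where a joint would pass 70% of its speed; a pose out of reach is approached as far as the arm can. The fingers move at their own pace and stop on an object; the grip force is fixed at half the most. Time passes only in rows, so rows that do not move let the fingers close. The tool returns the time, the measured TCP pose, the force, the opening and the grip force at its end. only (a regular expression) keeps the lines of the reply that match it, lines (a string "A,B") keeps lines A to B, and quiet returns only ok. Input that does not fit is refused with a message, and nothing moves.
- bot.get_obs(): the state, without advancing time (a new reading comes with each control period).
- bot.camera(name): name is "scene" or "top" or "wrist"; returns the picture (480x640x3 uint8, red, green, blue); there is no depth.
- bot.calibration(name): a dict with "mtx" (3x3 intrinsics, pixels), "R" (3x3) and "t" (3): a world point X has camera coordinates R X + t. Camera axes: x right, y down, z forward; pixel columns grow to the right and rows downward; lengths in m; the calibration is good to about 2 mm. A picture is of the moment at which its call begins: read the wrist's pose just before it. calibration takes no time and is no camera call; for the wrist camera it gives the pose at the moment of the call.
- bot.job_done(): hands the job in; it is judged then, once.
The state is a dict: "clock": time; "joint_pos": joint angles; "joint_vel": joint speeds; "tau": joint torques, N m; "eef_pos": TCP position; "tool_rot": TCP orientation; "ft_force": force on the tool from outside, world axes, zero at the start; "ft_torque": the same for the moment, N m; "grip_width": finger opening in m; "grasp_force": force on a finger pad.
Only numpy, scipy, OpenCV 4.12 (cv2) and the standard library are available. Lean on these libraries where they do the work, as an engineer would, in place of code of your own. Each camera call takes 0.05 s, during which the arm holds its last target. There are 200 camera calls.

## Task

Check the spring in the blue spring tester: take the wooden-handled press tool off its black mat and, with the tool's flat foot square to the tilted red plate, press the plate all the way down until it bottoms out level in its cup, and keep it there for a second. Then let the plate come right back up and stand the press tool upright, in the middle of its mat again, without disturbing the loose things on the bench.

Things in the scene. Friction and masses are not known exactly. Their poses are not given: they have to be found in the camera images.
- press_tool: Hand press tool (tamper), 96 mm tall, about 0.25 kg (varies). Origin at the centre of the flat underside of its foot, z along the tool up through the handle. Foot: steel disc 50 mm in diameter, 12 mm thick (z 0 to 12 mm); neck 18 mm in diameter (z 12 to 30 mm); wooden handle 24 x 24 mm square, sides facing its x and y (z 30 to 96 mm). It starts standing upright about the middle of the mat.
- mat: Black round rubber mat, 90 mm in diameter, 4 mm thick, fixed on the bench. Origin at the centre of its underside, z up. Its place is swapped at random with the tester's.
- tester: Spring tester, fixed on the bench: blue base plate 130 (x) x 112 (y) x 10 mm with two upright blue side cheeks up to 61 mm high that carry an aluminium cup. Origin at the centre of its underside, z up. The cup leans 30 degrees from vertical toward the tester's own -x side (roughly toward the robot): its axis, up out of the mouth, is (-0.5, 0, 0.866) in the tester's frame.
- cup_rim (a point): Centre of the cup's open mouth, in the plane of the rim; z is the cup's axis, out of the mouth. It lies at (-5, 0, 77) mm in the tester's frame. Cup: 84 mm outer and 74 mm inner diameter, 50 mm long.
- plate_top (a point): Centre of the top face of the red sprung plate, 66 mm in diameter, inside the cup; z is the plate's own normal, away from the spring. At rest it is 4 mm below the rim plane, square to the cup's axis; fully down it is 22 mm below. The plate can rock by up to 8 degrees about its centre against a weak spring if it is not pressed squarely.
- plate (a joint): Travel of the red plate along the cup's axis: 0 m at rest (up), 0.018 m at its hard stop (bottomed out). The spring pushes back with 4.5 N at rest and 12.6 N at the stop, and returns the plate when let go.
- grease_tin: Loose bystander: round tin with a yellow lid, 79 mm in diameter, 30 mm high. Origin at the centre of its underside.
- brake_pad_a: Loose bystander: black brake pad, 30 x 52 x 12 mm. Origin at the centre of its underside.
- spoke_key: Loose bystander: small red round spoke key, 36 mm across, 10 mm high. Origin at the centre of its underside.
- cog_18: Loose bystander: flat steel cog, 81 mm across, 8 mm thick. Origin at the centre of its underside.
- tyre_lever_2: Loose bystander: yellow tyre lever, 16 x 117 x 8 mm, long side along its y. Origin at the centre of its underside.

How it is judged:
On the way:
1. the red plate is bottomed out (travel over 16 mm) and level in its cup (within 4 degrees), with the tool's foot flat on it, inside the cup (within 4 degrees of the cup's axis), for 0.6 s (value of joint plate above 0.016 m and angle between the z axis of each of plate_top, press_tool and the z axis of cup_rim, either way round below 0.07 rad and distance between press_tool and plate_top below 0.018 m and z of press_tool in the frame of plate_top below 0.004 m and contact force between press_tool and tester above 5 N), for 0.6 s.
At the end, for the whole second after the job is handed in: The plate is back up (travel under 2 mm) and the press tool stands upright (within 6 degrees), released and at rest on its mat, its centre within 20 mm of the mat's centre (value of joint plate below 0.002 m and horizontal distance between press_tool and mat below 0.02 m and angle between press_tool's own z axis and vertical below 0.1 rad and height (world z) of press_tool below 0.008 m and linear speed of press_tool below 0.02 m/s); the robot touches nothing.
It fails at once if a loose bystander is moved by more than 20 mm (distance of any of grease_tin, brake_pad_a, spoke_key, cog_18, tyre_lever_2 from where it was at the start of the episode above 0.02 m).
It also fails if it takes over 46 s, if anything falls off the work surface, if the arm or the gripper's body presses on something with over 40 N, if the wrist force passes 120 N, or if a joint passes its speed limit or range.

## Working session

There is one attempt and no reset: what is moved stays moved. The work goes in short steps, Python scripts to look and compute and a tool call to move; the robot and the scene stay as the last step left them, time stands still between calls to the robot, and variables do not carry over. Pictures are saved under pics/ and viewed, at most 10 in all, crops included, and the job is handed in when it is done.

```bash
ls; mkdir -p pics
```

Run:
```python
from workcell import bot
import cv2
o=bot.get_obs();print(o['clock'],o['eef_pos'],o['tool_rot'],o['grip_width'],bot.pinch_z)
for n in("scene","top"):
    cv2.imwrite(f'pics/{n}0.png',bot.camera(n)[:,:,::-1]);c=bot.calibration(n);print(n,c)
```

```text
pics
workcell.py
0.0 [ 0.13406924 -0.48104935  0.23040928] [ 9.90780851e-01  1.35470424e-01 -1.48592367e-04 -1.02313986e-03] 0.08556909318631672 0.0187
scene {'mtx': array([[503.00928535,   0.        , 320.26408408],
       [  0.        , 503.00928535, 233.32251409],
       [  0.        ,   0.        ,   1.        ]]), 'R': array([[ 0.88176345, -0.4711713 , -0.02215465],
       [-0.2538777 , -0.43448089, -0.86415998],
       [ 0.39754161,  0.76760926, -0.50272925]]), 't': array([-0.40883042,  0.1929449 ,  0.92953678])}
top {'mtx': array([[583.16436217,   0.        , 323.87423731],
       [  0.        , 583.16436217, 236.40964404],
       [  0.        ,   0.        ,   1.        ]]), 'R': array([[-0.47937133, -0.8776001 ,  0.00460307],
       [-0.85587945,  0.46633399, -0.22361346],
       [ 0.19409663, -0.11113356, -0.97466704]]), 't': array([0.23185182, 0.41942995, 1.23077968])}
```

View pics/scene0.png

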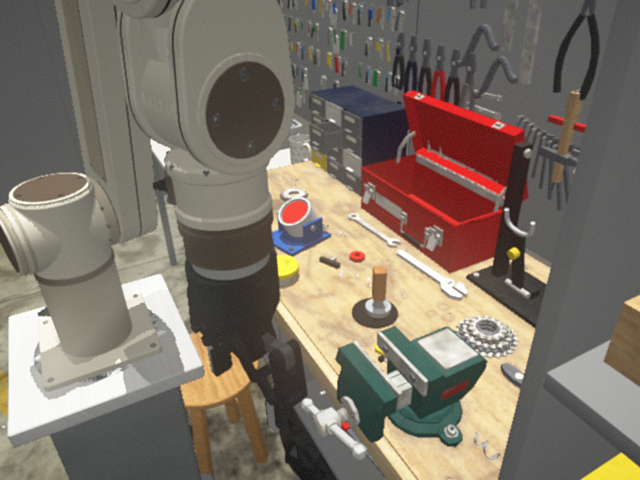

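View pics/top0.png

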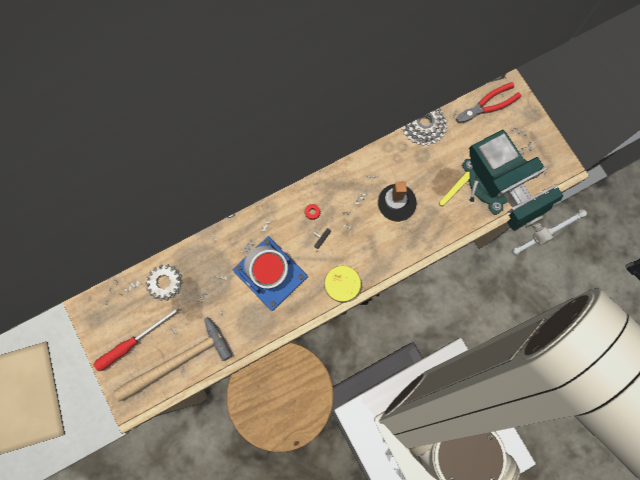

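The scene view shows the tool on its mat at about (377,300) and the tester at about (298,220). The top view shows the tool at (398,200) and the tester at (270,272). Next I'll zoom in and segment them.

Create h.py:
```python
import numpy as np,cv2
from workcell import bot
def ray(c,uv):
    d=c['R'].T@np.linalg.solve(c['mtx'],[uv[0],uv[1],1.]);return -c['R'].T@c['t'],d
def onz(c,uv,z):
    o,d=ray(c,uv);return o+d*(z-o[2])/d[2]
def tri(obs):
    A=np.zeros((3,3));b=np.zeros(3);L=[ray(c,u) for c,u in obs]
    for o,d in L:
        d=d/np.linalg.norm(d);P=np.eye(3)-np.outer(d,d);A+=P;b+=P@o
    X=np.linalg.solve(A,b);return X,[round(1000*np.linalg.norm(np.cross(X-o,d/np.linalg.norm(d))),1) for o,d in L]
def proj(c,X):
    p=c['mtx']@(c['R']@np.asarray(X,float)+c['t']);return p[:2]/p[2]
def blob(m,seed):
    n,l,s,ce=cv2.connectedComponentsWithStats(m.astype(np.uint8))
    ok=[i for i in range(1,n) if s[i,4]>25]
    i=min(ok,key=lambda i:np.hypot(*(ce[i]-seed)));return l==i,ce[i],s[i,4]
```

Run:
```python
from h import *
C={n:bot.calibration(n) for n in('scene','top')}
I={n:cv2.imread(f'pics/{n}0.png')[:,:,::-1].astype(int) for n in C}
red=lambda a:(a[...,0]>150)&(a[...,1]<70)&(a[...,2]<70)
s={'scene':(295,211),'top':(268,268)}
ob=[]
for n in C:
    m,ce,ar=blob(red(I[n]),s[n]);e=cv2.fitEllipse(cv2.findContours(m.astype(np.uint8),0,1)[0][0]);print(n,ce,ar,e);ob.append((C[n],ce))
print('plate',tri(ob))
a=I['top'];m=(a[...,2]>a[...,0]+50)&(a[...,2]>80);m[:220]=0;m[320:]=0;m[:,:220]=0;m[:,320:]=0
ys,xs=np.nonzero(m);P=np.array([onz(C['top'],(x,y),.01)[:2] for x,y in zip(xs,ys)],np.float32)
print('base',cv2.minAreaRect(P*1000))
t=cv2.resize(cv2.imread('pics/top0.png')[160:320,220:440],None,fx=3.5,fy=3.5,interpolation=cv2.INTER_CUBIC)[:,:]
cv2.imwrite('pics/topc.png',t)
s=cv2.imread('pics/scene0.png')
cv2.imwrite('pics/scc.png',np.hstack([cv2.resize(x,(400,400),interpolation=cv2.INTER_CUBIC) for x in(s[250:340,335:425],s[180:270,260:350])]))
```

```text
scene [433.33333333 205.02358491] 636 ((456.0296936035156, 228.08961486816406), (31.027280807495117, 77.98027038574219), 99.42644500732422)
top [267.63489736 268.06304985] 682 ((267.636962890625, 268.0743103027344), (27.968355178833008, 29.22653579711914), 34.63184356689453)
plate (array([0.60062404, 0.04710503, 0.0825015 ]), [np.float64(161.1), np.float64(161.1)])
base ((471.7231140136719, 144.03744506835938), (128.52720642089844, 109.22347259521484), 15.363662719726562)
```

View pics/topc.png

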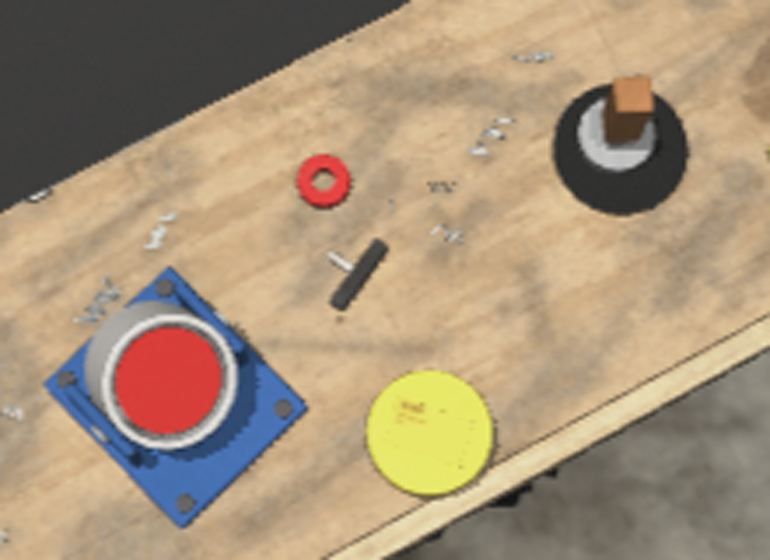

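View pics/scc.png

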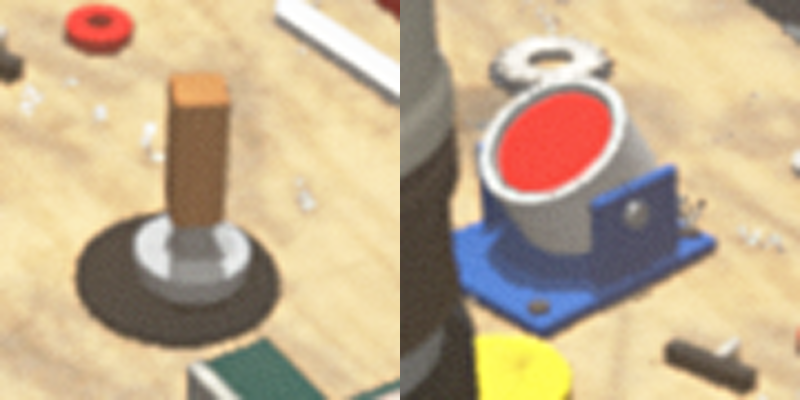

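The zoomed views show the handle top at scene (379,270) and top (400,186), and the mat centre at top (397,202) and scene (375,312). The plate is at scene (293,212) and top (267.6,268). I'll triangulate from these.

Run:
```python
from h import *
C={n:bot.calibration(n) for n in('scene','top')}
a=cv2.imread('pics/scene0.png')[:,:,::-1].astype(int)
m=(a[...,0]>150)&(a[...,1]<110)&(a[...,2]<110);m[:,:270]=0;m[:,320:]=0;m[:190]=0;m[240:]=0
ys,xs=np.nonzero(m);ps=(xs.mean(),ys.mean());print(ps,m.sum())
print('plate',tri([(C['scene'],ps),(C['top'],(267.63,268.06))]))
T=lambda x,y:((x+.5)/3.5-.5+220,(y+.5)/3.5-.5+160)
S=lambda x,y:((x+.5)/4.444-.5+335,(y+.5)/4.444-.5+250)
print('handle top',tri([(C['scene'],S(199,89)),(C['top'],T(633,93))]))
print('mat',tri([(C['scene'],S(178,279)),(C['top'],T(621,148))]),onz(C['top'],T(621,148),.004))
for p in[(168,266),(46,383),(183,526),(307,407)]:print('corner',onz(C['top'],T(*p),.01))
for p in[(617,76),(651,77),(653,111),(614,111)]:print('hcorner',onz(C['top'],T(*p),.1))
# plate expected given base fit
c=np.array([.4717,.1440]);y=np.radians(15.36)
for d in(-5+2,):print('plate exp',c+d/1000*np.array([np.cos(y),np.sin(y)]),.0735)
```

```text
(np.float64(294.27525252525254), np.float64(211.3030303030303)) 396
plate (array([0.4713802 , 0.14297772, 0.07297367]), [np.float64(0.7), np.float64(0.7)])
handle top (array([ 0.48814914, -0.18931829,  0.09717337]), [np.float64(0.6), np.float64(0.6)])
mat (array([ 4.80311432e-01, -1.90392420e-01,  3.45767765e-04]), [np.float64(1.0), np.float64(1.0)]) [ 0.47865513 -0.18901072  0.004     ]
corner [0.54884359 0.10897871 0.01      ]
corner [0.51814403 0.21223868 0.01      ]
corner [0.39598372 0.17767337 0.01      ]
corner [0.42511335 0.07383649 0.01      ]
hcorner [ 0.50106098 -0.18512994  0.1       ]
hcorner [ 0.49053664 -0.20312248  0.1       ]
hcorner [ 0.4711752  -0.19316085  0.1       ]
hcorner [ 0.48256712 -0.17223387  0.1       ]
plate exp [0.46880716 0.14320535] 0.0735
```

Add to h.py:
```python
from scipy.spatial.transform import Rotation as Rot
def tool():
    o=bot.get_obs();return np.array(o['eef_pos']),Rot.from_quat(o['tool_rot'])
def delta(p,R):
    "row from present pose to world pose"
    p0,R0=tool();print('rotvec',np.round((R0.inv()*R).as_rotvec(),4),'shift',np.round(R0.inv().apply(np.asarray(p)-p0),4))
def pose(zdir,ydir):
    z=np.array(zdir,float);z/=np.linalg.norm(z);y=np.array(ydir,float);y-=z*(y@z);y/=np.linalg.norm(y)
    return Rot.from_matrix(np.c_[np.cross(y,z),y,z])
```

Run:
```python
from h import *
C=bot.calibration('top')
for p in[(495,148),(470,165),(540,200),(560,195),(490,205),(585,215),(545,240)]:print(p,onz(C,p,.1).round(3))
w=bot.calibration('wrist');p,R=tool();print('cam in tool',R.inv().apply(-w['R'].T@w['t']-p),'\n',(R.inv().as_matrix()@w['R'].T).round(3))
a=np.radians(-30);delta((.487,-.189,.23),pose((0,0,-1),(np.cos(a),np.sin(a),0)))
```

```text
(495, 148) [ 0.464 -0.413  0.1  ]
(470, 165) [ 0.457 -0.344  0.1  ]
(540, 200) [ 0.318 -0.434  0.1  ]
(560, 195) [ 0.307 -0.478  0.1  ]
(490, 205) [ 0.36  -0.334  0.1  ]
(585, 215) [ 0.245 -0.5    0.1  ]
(545, 240) [ 0.24  -0.395  0.1  ]
cam in tool [ 0.06979341  0.00049328 -0.14314721] 
 [[ 0.001 -0.961 -0.276]
 [ 1.     0.001  0.001]
 [-0.001 -0.276  0.961]]
rotvec [-0.0018 -0.0008 -0.7754] shift [ 0.4184 -0.1866  0.0009]
```

Careful with the scale: shifts go in shares of 60 cm and turns go in shares of 2 rad. That gives: 0.418 m / 0.6 = 0.6967, -0.187 m / 0.6 = -0.3117, -0.15 rad / 2 = -0.075.

>>> jog_arm(rows=[0,0,-0.075,0.0667,-0.03,-0.05,0.085,0,0,-0.3875,0.6967,-0.3117,-0.05,0.085,0,0,-0.3875,0.6967,-0.3117,-0.05,0.085,0,0,-0.3875,0.6967,-0.3117,-0.05,0.085,0,0,-0.3875,0.6967,-0.3117,-0.05,0.085,0,0,-0.3875,0.6967,-0.3117,0,0.085,0,0,-0.3875,0.6967,-0.3117,0,0.085,0,0,-0.3875,0.6967,-0.3117,0,0.085,0,0,-0.3875,0.6967,-0.3117,0,0.085,0,0,-0.3875,0.6967,-0.3117,0,0.085])

```text
clock: 1.35
eef_pos: [0.4862, -0.1893, 0.2309]
tool_rot: [0.866, 0.5, -0.001, -0.0]
ft_force: [0.3, -0.1, 0.1]
grip_width: 0.0852
grasp_force: 0.0
```

Run:
```python
from h import *
print(tool()[0],bot.get_obs()['joint_pos'])
cv2.imwrite('pics/w1.png',bot.camera('wrist')[:,:,::-1])
w=bot.calibration('wrist');np.savez('w1.npz',**w)
print(proj(w,(.487,-.189,.1)),proj(w,(.48,-.19,.004)))
```

```text
[ 0.48616922 -0.18929291  0.23087915] [-3.71051230e-01  2.85040276e-01  6.31925040e-02  1.35033513e+00
 -4.22477033e-04  1.72347196e+00]
[316.49658208 229.10943789] [310.50251802 208.47178913]
```

View pics/w1.png

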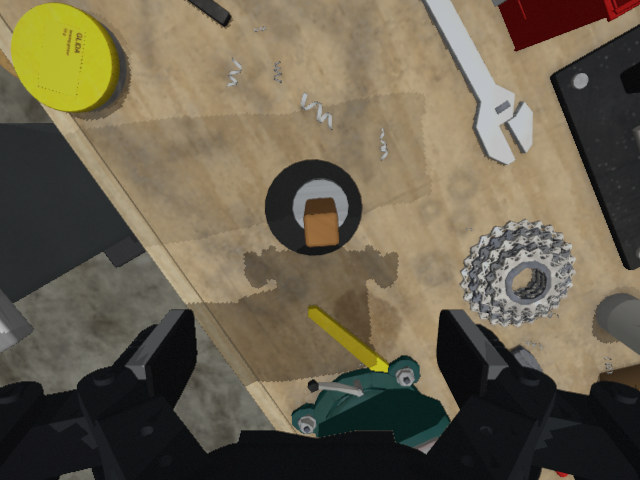

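The wrist view shows the handle's top face at about (322,231) with its edges nearly along the image axes. The mat centre is at about (313,207), and the tyre lever and vise sit below at (345,335) and (370,400).

Run:
```python
from h import *
w=dict(np.load('w1.npz'));C=bot.calibration('top')
a=cv2.imread('pics/w1.png')[:,:,::-1].astype(int)
m=(a[...,0]>150)&(a[...,2]<90)&(a[...,0]-a[...,1]>50);m[:200]=0;m[260:]=0;m[:,290:0]=0;m[:,350:]=0;m[:,:290]=0
b,ce,ar=blob(m,(321,231));ys,xs=np.nonzero(b)
print(ce,ar,xs.min(),xs.max(),ys.min(),ys.max())
P=np.array([onz(w,(x,y),.1)[:2] for x,y in zip(xs,ys)],np.float32)*1000
print('top face',cv2.minAreaRect(P))
print('tri',tri([(w,ce),(C,(400.5,186.2))]))
k=(a.sum(2)<150);k[:150]=0;k[265:]=0;k[:,:255]=0;k[:,370:]=0
b,_,_=blob(k,(313,207));ct=max(cv2.findContours(b.astype(np.uint8),0,1)[0],key=len);h=cv2.convexHull(ct)
H=np.array([onz(w,q[0],.004)[:2] for q in h],np.float32)*1000
print('mat',cv2.minEnclosingCircle(H),cv2.fitEllipse(H))
g=(abs(a[...,0]-a[...,2])<25)&(a[...,0]>120);g[:170]=0;g[245:]=0;g[:,:285]=0;g[:,355:]=0
ys,xs=np.nonzero(g);H=np.array([onz(w,(x,y),.016)[:2] for x,y in zip(xs,ys)],np.float32)*1000
print('foot',cv2.minEnclosingCircle(H))
```

```text
Traceback (most recent call last):
  File "h.py", line 17, in blob
    i=min(ok,key=lambda i:np.hypot(*(ce[i]-seed)));return l==i,ce[i],s[i,4]
ValueError: min() iterable argument is empty
```

Run:
```python
from h import *
w=dict(np.load('w1.npz'));C=bot.calibration('top')
a=cv2.imread('pics/w1.png')[:,:,::-1].astype(int)
q=a[231,321];print(q,a[208,321])
m=abs(a-q).sum(2)<60;m[:200]=0;m[260:]=0;m[:,350:]=0;m[:,:290]=0
b,ce,ar=blob(m,(321,231));ys,xs=np.nonzero(b)
print(ce,ar,xs.min(),xs.max(),ys.min(),ys.max())
P=np.array([onz(w,(x,y),.1)[:2] for x,y in zip(xs,ys)],np.float32)*1000
print('top face',cv2.minAreaRect(P))
print('tri',tri([(w,ce),(C,(400.5,186.2))]))
k=(a.sum(2)<150);k[:150]=0;k[265:]=0;k[:,:255]=0;k[:,370:]=0
b,_,_=blob(k,(313,207));ct=max(cv2.findContours(b.astype(np.uint8),0,1)[0],key=len);h=cv2.convexHull(ct)
H=np.array([onz(w,q[0],.004)[:2] for q in h],np.float32)*1000
print('mat',cv2.minEnclosingCircle(H),cv2.fitEllipse(H))
g=(abs(a[...,0]-a[...,2])<25)&(a[...,0]>120);g[:170]=0;g[245:]=0;g[:,:285]=0;g[:,355:]=0
ys,xs=np.nonzero(g);H=np.array([onz(w,(x,y),.016)[:2] for x,y in zip(xs,ys)],np.float32)*1000
print('foot',cv2.minEnclosingCircle(H))
```

```text
[146 104  61] [74 50 30]
[321.09026369 229.20182556] 986 305 337 213 245
top face ((489.7410888671875, -190.91207885742188), (22.398174285888672, 22.335296630859375), 63.843929290771484)
tri (array([ 0.48883804, -0.19175193,  0.09082407]), [np.float64(0.9), np.float64(0.9)])
mat ((486.9529113769531, -193.28916931152344), 14.0230712890625) ((487.12921142578125, -193.14755249023438), (18.978525161743164, 28.82756996154785), 69.44868469238281)
foot ((489.4700622558594, -191.17620849609375), 24.4749755859375)
```

Converted, 0.174 m / 0.6 = 0.29, 0.165 m / 0.6 = 0.275, -0.066 rad / 2 = -0.033.

>>> jog_arm(rows=[0,0,-0.033,0,0.0067,0.1,0.085,0,0,-0.033,0,0.0067,0.2,0.085,0,0,-0.033,0,0.0067,0.275,0.085,0,0,-0.033,0,0.0067,0.29,0.085,0,0,-0.033,0,0.0067,0.29,0.085,0,0,-0.033,0,0.0067,0.29,0,0,0,-0.033,0,0.0067,0.29,0,0,0,-0.033,0,0.0067,0.29,0,0,0,-0.033,0,0.0067,0.29,0,0,0,-0.033,0,0.0067,0.29,0])

```text
clock: 2.65
eef_pos: [0.4906, -0.1914, 0.0581]
tool_rot: [0.849, 0.528, 0.0, 0.001]
ft_force: [-1.2, 0.2, 6.2]
grip_width: 0.0231
grasp_force: 63.4
```

Converted, -0.14 m / 0.6 = -0.2333, -0.1 m / 0.6 = -0.1667.

>>> jog_arm(rows=[0,0,0,0,0,-0.0833,0,0,0,0,0,0,-0.1667,0,0,0,0,0,0,-0.2333,0,0,0,0,0,0,-0.2333,0])

```text
clock: 3.15
eef_pos: [0.4921, -0.192, 0.2001]
tool_rot: [0.849, 0.528, 0.002, 0.003]
ft_force: [1.0, 0.1, -3.0]
grip_width: 0.0232
grasp_force: 62.4
```

Create t.py:
```python
from h import *
yaw=np.radians(15.6);u=np.array([np.cos(yaw),np.sin(yaw),0]);a=-.5*u+np.array([0,0,.866])
P=np.array([.470,.1428,.0733]);Rp=pose(-a,u)
def tgt(s,h=.054):return P+a*(s+h)
```

```bash
python3 -c "
from t import *
delta(tgt(.06),Rp);print(tgt(.06),bot.get_obs()['joint_pos'].round(2))"
```

```text
rotvec [-0.4936  0.1928 -0.7125] shift [ 0.2525 -0.2105  0.0268]
[0.41509973 0.12747157 0.172024  ] [-0.37  0.31  0.01  1.27  0.    1.66]
```

Converted, 0.252 m / 0.6 = 0.42, -0.21 m / 0.6 = -0.35, -0.712 rad / 2 = -0.356.

>>> jog_arm(rows=[-0.04,0.015,-0.06,0.07,-0.0583,-0.0167,0,-0.247,0.0965,-0.356,0.42,-0.35,0,0,-0.247,0.0965,-0.356,0.42,-0.35,0,0,-0.247,0.0965,-0.356,0.42,-0.35,0,0,-0.247,0.0965,-0.356,0.42,-0.35,0.045,0,-0.247,0.0965,-0.356,0.42,-0.35,0.045,0,-0.247,0.0965,-0.356,0.42,-0.35,0.045,0,-0.247,0.0965,-0.356,0.42,-0.35,0.045,0])

```text
clock: 4.15
eef_pos: [0.4126, 0.1272, 0.1691]
tool_rot: [0.585, 0.77, 0.204, 0.153]
ft_force: [0.2, -0.4, -3.1]
grip_width: 0.0234
grasp_force: 62.6
```

Run:
```python
from t import *
delta(tgt(.06),Rp)
w=bot.calibration('wrist');cv2.imwrite('pics/w2.png',bot.camera('wrist')[:,:,::-1])
np.savez('w2.npz',**w)
print('plate',proj(w,P),'rim',proj(w,P+.004*a))
cv2.imwrite('pics/s2.png',bot.camera('scene')[150:310,210:370,::-1].repeat(3,0).repeat(3,1))
```

```text
rotvec [-0.0072 -0.0028 -0.0021] shift [-0.0004  0.0036 -0.0013]
plate [322.65340778 239.103364  ] rim [322.69592451 240.7370559 ]
```

View pics/w2.png

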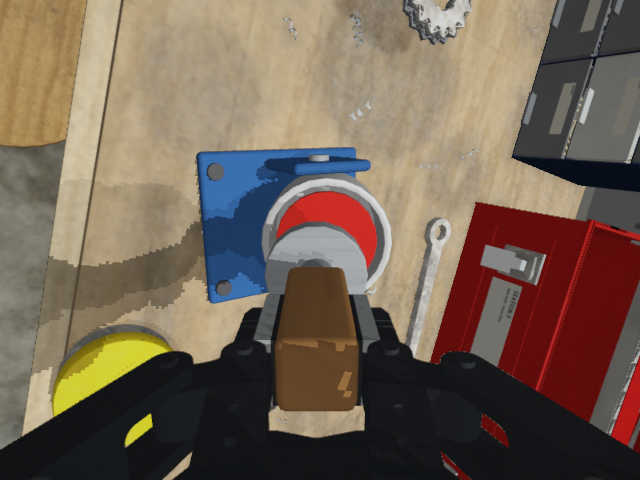

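The wrist view shows the rim centre at about x=327 against a predicted 323. The foot spans 267–370 with its upper edge at y≈222, and the handle end face covers 275–358 by 338–410. I'll check how the tool sits in the grip.

Run:
```python
from t import *
w=dict(np.load('w2.npz'));p,R=tool()
for n,q in dict(foottop_up=(.025,0,.042),foottop_l=(0,-.025,.042),foottop_r=(0,.025,.042),end_up=(.012,0,-.042),end_dn=(-.012,0,-.042),end_l=(-.012,-.012,-.042),hbot=(.012,0,.024)).items():print(n,proj(w,p+R.apply(q)).round(1))
x=np.cross(u,-a)
for d in(-.042,.042):print(proj(w,P+.004*a+d*Rp.as_matrix()[:,0]).round(1),proj(w,P+.004*a+d*Rp.as_matrix()[:,1]).round(1))
```

```text
foottop_up [318.7 227.4]
foottop_l [266.5 277.8]
foottop_r [370.5 278.2]
end_up [319.3 345.2]
end_dn [318.9 418.9]
end_l [277.7 418.7]
hbot [318.7 266.6]
[322.5 301.5] [257.  240.6]
[322.9 174.4] [388.6 240.8]
```

Converted, 0.07 m / 0.6 = 0.1167, 0.06 m / 0.6 = 0.1, -0.007 rad / 2 = -0.0035.

>>> jog_arm(rows=[-0.0035,-0.0015,0,-0.0083,0.0117,0.0333,0,-0.0035,-0.0015,0,-0.0083,0.0117,0.0667,0,-0.0035,-0.0015,0,-0.0083,0.0117,0.0833,0,-0.0035,-0.0015,0,-0.0083,0.0117,0.1,0,-0.0035,-0.0015,0,-0.0083,0.0117,0.11,0,-0.0035,-0.0015,0,-0.0083,0.0117,0.1167,0,-0.0035,-0.0015,0,-0.0083,0.0117,0.1167,0])

```text
clock: 5.12
eef_pos: [0.4541, 0.1335, 0.1133]
tool_rot: [0.585, 0.768, 0.207, 0.158]
ft_force: [-3.1, -3.8, 3.2]
grip_width: 0.0236
grasp_force: 63.6
```

Run:
```python
from t import *
o=bot.get_obs();delta(tgt(-.018),Rp);print('axial F',o['ft_force']@a)
```

```text
rotvec [ 0.0028  0.0012 -0.0027] shift [ 0.0047 -0.0046  0.0075]
axial F 4.787482876237275
```

Converted, 0.009 m / 0.6 = 0.015, 0.007 m / 0.6 = 0.0117.

>>> jog_arm(rows=[0,0,0,0,0,0.0067,0,0,0,0,0,0,0.0117,0,0,0,0,0,0,0.015,0,0,0,0,0,0,0.015,0])

```text
clock: 5.62
eef_pos: [0.4581, 0.1346, 0.1061]
tool_rot: [0.585, 0.768, 0.207, 0.158]
ft_force: [-9.0, -4.9, 9.5]
grip_width: 0.0232
grasp_force: 64.9
```

Run:
```python
from t import *
o=bot.get_obs();delta(tgt(-.018),Rp);print('axial F',o['ft_force']@a,o['ft_torque'])
cv2.imwrite('pics/w3.png',bot.camera('wrist')[:,:,::-1])
```

```text
rotvec [ 0.0033  0.0014 -0.0026] shift [ 0.0047 -0.0046 -0.0008]
axial F 13.247529199501763 [-1.01130041  1.28445367 -0.39263676]
```

View pics/w3.png

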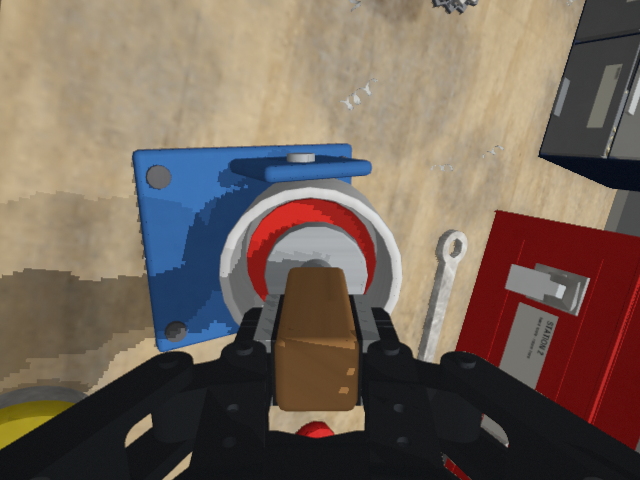

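The view shows the foot centred inside the cup, with the foot at x 264–368 and the plate at 247–375. The axial force is about 15 N, so the plate should be at its stop. I'll press slightly more and hold.

Converted, 0.002 m / 0.6 = 0.0033, 0.001 m / 0.6 = 0.0017.

>>> jog_arm(rows=[0,0,0,0,0,0.0017,0,0,0,0,0,0,0.0033,0,0,0,0,0,0,0.0033,0,0,0,0,0,0,0.0033,0])

```text
clock: 6.18
eef_pos: [0.4584, 0.1346, 0.1057]
tool_rot: [0.585, 0.768, 0.208, 0.158]
ft_force: [-25.9, -9.7, 33.1]
grip_width: 0.0233
grasp_force: 68.8
```

Run:
```python
from t import *
o=bot.get_obs();delta(tgt(-.018),Rp);print('axial F',o['ft_force']@a,o['ft_torque'])
```

```text
rotvec [ 0.0044  0.0014 -0.0026] shift [ 0.0047 -0.0046 -0.0013]
axial F 42.4465087970308 [-1.30808376  2.33454438 -0.39993323]
```

>>> jog_arm(rows=[0,0,0,0,0,-0.0017,0,0,0,0,0,0,-0.0017,0,0,0,0,0,0,-0.0017,0,0,0,0,0,0,-0.0017,0,0,0,0,0,0,-0.0017,0,0,0,0,0,0,-0.0017,0,0,0,0,0,0,-0.0017,0,0,0,0,0,0,-0.0017,0,0,0,0,0,0,-0.0017,0,0,0,0,0,0,-0.0017,0])

```text
clock: 7.42
eef_pos: [0.4582, 0.1346, 0.1059]
tool_rot: [0.585, 0.768, 0.207, 0.158]
ft_force: [-17.5, -6.7, 22.5]
grip_width: 0.0234
grasp_force: 66.2
```

Run:
```python
from t import *
o=bot.get_obs();delta(tgt(-.018),Rp);print('axial F',o['ft_force']@a,o['ft_torque'])
w=bot.calibration('wrist');im=bot.camera('wrist');np.savez('w4.npz',**w);cv2.imwrite('pics/w4.png',im[180:430,200:430,::-1].repeat(2,0).repeat(2,1))
p,R=tool()
for n,q in dict(foottop_up=(.025,0,.042),foottop_l=(0,-.025,.042),foottop_r=(0,.025,.042),end_up=(.012,0,-.042),end_dn=(-.012,0,-.042)).items():print(n,proj(w,p+R.apply(q)).round(1))
```

```text
rotvec [ 0.0039  0.0013 -0.0026] shift [ 0.0047 -0.0046 -0.001 ]
axial F 28.817925185967905 [-1.10470025  1.74233266 -0.38549842]
foottop_up [315.7 225.8]
foottop_l [263.7 276.3]
foottop_r [367.6 276.5]
end_up [314.9 342.5]
end_dn [314.9 416.1]
```

View pics/w4.png

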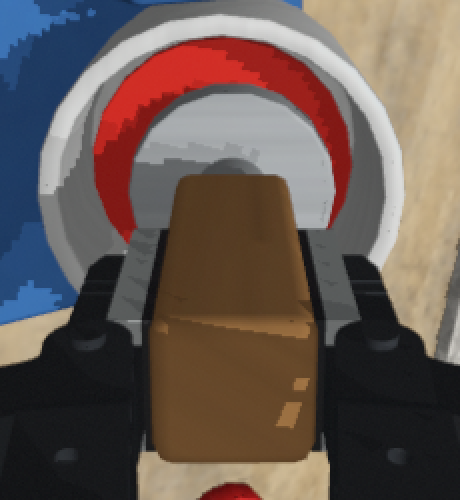

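The foot sits flat and concentric in the bottomed cup at about 29 N, and the tool hasn't tilted in the grip. The press has now been held for over a second, so I'll retract.

Converted, -0.09 m / 0.6 = -0.15, -0.06 m / 0.6 = -0.1.

>>> jog_arm(rows=[0,0,0,0,0,-0.0167,0,0,0,0,0,0,-0.0333,0,0,0,0,0,0,-0.0583,0,0,0,0,0,0,-0.1,0,0,0,0,0,0,-0.15,0,0,0,0,0,0,-0.15,0])

```text
clock: 8.22
eef_pos: [0.4161, 0.124, 0.1847]
tool_rot: [0.584, 0.768, 0.21, 0.158]
ft_force: [0.5, 0.1, -2.9]
grip_width: 0.0232
grasp_force: 62.6
```

Add to t.py:
```python
b=np.radians(-26);Rm=pose((0,0,-1),(np.cos(b),np.sin(b),0));M=np.array([.483,-.1905,0])
def place(z):return M+[0,0,z]-Rm.apply([.002,-.0008,0])
```

```bash
python3 -c "
from t import *
delta(place(.16),Rm)"
```

```text
rotvec [ 0.5067 -0.1948  0.707 ] shift [-0.323  -0.0298  0.0102]
```

Converted, -0.323 m / 0.6 = -0.5383, -0.03 m / 0.6 = -0.05, -0.03 rad / 2 = -0.015.

>>> jog_arm(rows=[0.04,-0.015,0.055,-0.0833,-0.0083,0,0,0.2535,-0.0975,0.3535,-0.5383,-0.05,0.0167,0,0.2535,-0.0975,0.3535,-0.5383,-0.05,0.0167,0,0.2535,-0.0975,0.3535,-0.5383,-0.05,0.0167,0,0.2535,-0.0975,0.3535,-0.5383,-0.05,0.0167,0,0.2535,-0.0975,0.3535,-0.5383,-0.05,0.0167,0,0.2535,-0.0975,0.3535,-0.5383,-0.05,0.0167,0,0.2535,-0.0975,0.3535,-0.5383,-0.05,0.0167,0])

```text
clock: 9.22
eef_pos: [0.4809, -0.1929, 0.1569]
tool_rot: [0.848, 0.53, -0.003, -0.001]
ft_force: [0.4, 0.3, -3.2]
grip_width: 0.0232
grasp_force: 62.6
```

Run:
```python
from t import *
delta(place(.058),Rm)
w=bot.calibration('wrist');cv2.imwrite('pics/w5.png',bot.camera('wrist')[:,:,::-1])
p,R=tool()
for n,q in dict(foottop_up=(.025,0,.042),foottop_l=(0,-.025,.042),foottop_r=(0,.025,.042),end_up=(.012,0,-.042)).items():print(n,proj(w,p+R.apply(q)).round(1))
print('mat',proj(w,M+[0,0,.004]),[proj(w,M+[0,0,.004]+Rm.apply(d)).round() for d in((.045,0,0),(0,.045,0),(0,-.045,0))])
```

```text
rotvec [-0.005   0.0038 -0.0006] shift [0.0015 0.0021 0.0989]
foottop_up [315.1 225.5]
foottop_l [263.1 276.1]
foottop_r [367.2 276.2]
end_up [313.9 342.6]
mat [317.92100799 218.81428108] [array([318., 157.]), array([379., 219.]), array([257., 219.])]
```

View pics/w5.png

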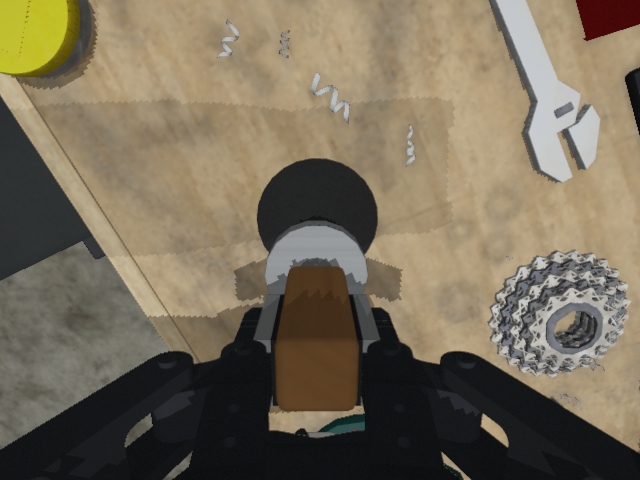

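The mat is at x 257–378 with its top edge at y≈158, as predicted, so I'll lower the tool.

Converted, 0.099 m / 0.6 = 0.165, 0.098 m / 0.6 = 0.1633, -0.005 rad / 2 = -0.0025.

>>> jog_arm(rows=[-0.0025,0.002,0,0.0025,0.0033,0.0833,0,-0.0025,0.002,0,0.0025,0.0033,0.1333,0,-0.0025,0.002,0,0.0025,0.0033,0.1533,0,-0.0025,0.002,0,0.0025,0.0033,0.16,0,-0.0025,0.002,0,0.0025,0.0033,0.1633,0,-0.0025,0.002,0,0.0025,0.0033,0.165,0,-0.0025,0.002,0,0.0025,0.0033,0.165,0])

```text
clock: 10.15
eef_pos: [0.4836, -0.1937, 0.0597]
tool_rot: [0.848, 0.529, 0.001, 0.001]
ft_force: [-0.0, -0.2, -3.0]
grip_width: 0.0234
grasp_force: 62.6
```

Converted, 0.002 m / 0.6 = 0.0033, 0.001 m / 0.6 = 0.0017.

>>> jog_arm(rows=[0,0,0,0,0,0.0017,0,0,0,0,0,0,0.0033,0,0,0,0,0,0,0.0033,0])

```text
clock: 10.52
eef_pos: [0.4835, -0.1936, 0.058]
tool_rot: [0.848, 0.529, 0.0, 0.001]
ft_force: [-1.7, 0.4, 4.7]
grip_width: 0.0234
grasp_force: 63.8
```

Contact is made (force changed from −3 to +4.7 N). I'll release, then retreat straight up.

Converted, -0.17 m / 0.6 = -0.2833, -0.16 m / 0.6 = -0.2667.

>>> jog_arm(rows=[0,0,0,0,0,0,0.03,0,0,0,0,0,0,0.045,0,0,0,0,0,0,0.085,0,0,0,0,0,0,0.085,0,0,0,0,0,0,0.085,0,0,0,0,0,-0.0667,0.085,0,0,0,0,0,-0.1667,0.085,0,0,0,0,0,-0.2667,0.085,0,0,0,0,0,-0.2833,0.085,0,0,0,0,0,-0.2833,0.085])

```text
clock: 11.78
eef_pos: [0.4833, -0.1934, 0.2275]
tool_rot: [0.848, 0.529, 0.001, 0.001]
ft_force: [0.3, -0.2, -0.2]
grip_width: 0.0852
grasp_force: 0.0
```

Run:
```python
from h import *
w=cv2.resize(bot.camera('wrist')[:,:,::-1],(400,300));t=bot.camera('top')[150:330,210:450,::-1]
cv2.imwrite('pics/fin.png',np.hstack([w,cv2.resize(t,(400,300),interpolation=cv2.INTER_CUBIC)]))
```

```text
(no output)
```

View pics/fin.png

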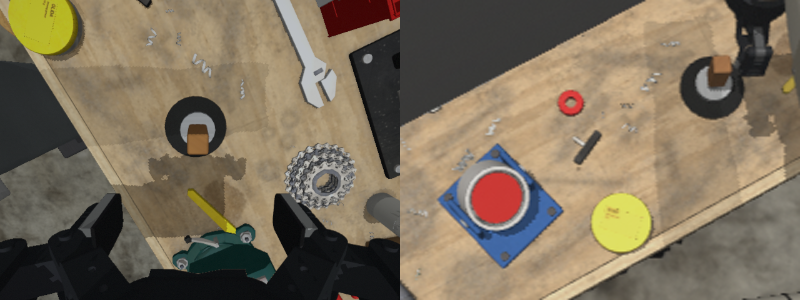

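The tool stands upright near the mat's centre (wrist half: foot at about (198,129), mat at (196,126)). The plate is back up near the rim and the bystanders I can see are undisturbed.

```bash
python3 -c "
from workcell import bot
print(bot.job_done())"
```

```text
the job is handed in; nothing more can be done
None
```

The job is handed in, no verdict returned: I pressed the plate to its hard stop (about 29–42 N) for over a second and let it back up; the press tool stands upright near its mat's centre, and no loose items I could see had moved.

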